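# Clear the cover, unlatch the parts cage and hold its sprung gate wide

## Robot

A 6-joint arm with a two-finger parallel gripper is mounted at the origin on the work surface. World frame = base frame: x ahead of the robot, y to its left, z up, the work surface at z = 0. Lengths are in m, angles in rad, forces in N, time in s.
With the tool pointing down it reaches from about 0.275 to 1 m from the base axis. Payload 8.4 kg.
Tool frame: the origin (TCP) lies on the centre line of the jaws, within the pads' length; the fingertips stand 17 mm ahead of it and the grasp point (between the pads) lies 2 mm behind it (bot.tcp_to_tips is the y of the fingertips in the tool frame, in m); y points along the fingers, z is the direction in which the jaws open and shut, and the axes are right-handed (so a half turn about y gives the same grasp; the last joint's range is limited). The gripper opens to 85 mm and grips with 20 to 120 N. Pads are 22 mm wide; open, the fingers measure 114 mm over their backs; the gripper's body (76 mm by 85 mm) begins 54 mm behind the grasp point. The pads swing forward as they close: fully open they stand 13 mm farther back than shut.
Start: joints at [-1.115, 0.353, 1.633, -0, 1.155, -0.002], TCP at [0.276, -0.561, 0.248] pointing down, gripper open.
Joint ranges: [-2.63, 2.63], [-0.92, 2.1], [0.06, 2.66], [-1.3, 4.44], [0, 2.69], [-3.02, 3.02]. Speed limits (rad/s): [2.22, 2.22, 2.79, 3.14, 3.14, 3.14].

## Interface

Orientations are given as a unit quaternion [x, y, z, w].
In Python, from workcell import bot, hand, kinematics, get_obs, vision, hand_in gives the robot as it stands. The module is installed in compiled form; this text tells all that it offers. Calls block until the motion is done:
- bot.reach(position, orientation): joint-space move of the TCP to a pose.
- bot.servo_line(position, ori=None, velocity=0.15): straight line of the TCP; ori=None keeps the orientation; velocity is the mean speed in m/s.
- bot.goto_joints(angles): joint-space move.
- hand.move_gripper(opening, strength=None): finger opening in m; strength is the grip in N (None keeps the last); returns when the fingers have stopped.
- bot.dwell(seconds).
- kinematics.solve_ik(position, orientation): joint angles nearest the present ones, or None.
- get_obs(): the state.
- vision.read_camera(name): name is "scene" or "side" or "wrist"; returns a dict with "frame" (400x640x3 uint8, red, green, blue), "intrinsics" (3x3 intrinsics, pixels), "view" (4x4, takes a point from world to camera coordinates). Camera axes: x right, y down, z forward; pixel columns grow to the right and rows downward; lengths in m; the calibration is good to about 2 mm. The wrist camera is an equidistant fisheye: a pixel r from the principal point sees the ray r / f radians off the axis. A picture is of the moment at which its call begins. There is no depth.
A pose or a line that the arm cannot do raises bot.IKError and nothing moves.
- hand_in(): hands the job in, once; it reports no verdict.
The state is a dict: "time_s": time; "joint_pos": joint angles; "joint_vel": joint speeds; "joint_efforts": joint torques, N m; "position": TCP position; "orientation": TCP orientation; "wrist_force": force on the tool from outside, world axes, zero at the start; "ft_torque": the same for the moment, N m; "gripper_width": finger opening in m.
Only numpy, scipy, OpenCV 4.12 (cv2) and the standard library are available. Lean on these libraries where they do the work, as an engineer would, in place of code of your own. Each camera call takes 0.05 s, during which the arm holds its last target.

## Task

The loose aluminium cover lies in the way of the parts cage's gate: push it square and flush against both rails of the steel fence corner, and leave it there. Then squeeze the rear catch (the one farther from you) fully together, after it the front catch, and swing the gate open towards you by its upright handle, past the click of its detent. The spring pulls the gate back, so finish while still holding it wide open, clearly beyond a right angle; do not let go, and leave the other parts on the bench where they are.

Things in the scene. Friction and masses are not known exactly. Their poses are not given: they have to be found in the camera images.
- cage: Grey steel parts cage, 180 mm wide, 155 deep, 116 high, open on top. Origin on the bench under the middle of the closed gate; x points into the cage, y left, z up. The gate is its front. On its right the latch block with both catches (flat top 85 mm high, x -32..113, y -197..-87 mm), before it on the bench the fence corner. Detent housing left of the hinge, to y 160, 133 mm high.
- cover: Loose aluminium gearcase cover: flat block 60 mm (its x) by 100 mm (its y) by 26 mm high, with a low round boss on top (42 mm across, to 31 mm high); 0.25 to 0.5 kg. Origin in the middle of its underside. Starts before the gate, in its swing, up to 0.5 rad from square. Either way round counts as square.
- nest (a point): Where the middle of the cover's underside is when it sits flush in the corner, its 60 mm side along x, 100 mm side along y; fixed, axes as the cage's. The fence is two steel rails 12 mm thick, 22 mm high: one with its face 30 mm beyond the nest in +x, running along y, one with its face 50 mm beyond it in -y, running along x.
- squeeze_rear (a point): Fixed point 120 mm high: middle of the rear catch's two tabs once squeezed. Upright steel tabs, 22 mm wide (along cage y), 8 mm thick, from the 12 mm slide on the latch block (85 mm) up to 140 mm, one behind the other along cage x. Far one fixed (outer face at +14 mm in x), near one (outer face at -28 mm unsqueezed, -14 squeezed) moves towards it.
- catch_rear (a joint): Travel of the rear catch's near tab: 0 latched, 0.014 m fully squeezed (towards the cage's +x). Drag about 4 N, no spring: it stays where it is left. Its tongue blocks the front catch until it has moved about 10 mm.
- squeeze_front (a point): Fixed point 120 mm high: middle of the front catch's two tabs once squeezed. Tabs like the rear ones but side by side along cage y (22 mm wide along x): the right one is fixed (outer face at -16 mm in y), the left one (outer face at +30 mm unsqueezed, +16 squeezed) moves towards it.
- catch_front (a joint): Travel of the front catch's left tab: 0 latched, 0.014 m fully squeezed (towards the cage's -y). Drag about 4 N, no spring: it stays where it is left. Its bolt lies in front of the gate until it has moved about 9 mm; it cannot be squeezed before the rear catch.
- gate_handle (a point): Middle of the gate's handle, at 155 mm above the bench: an upright round steel post 18 mm thick that rises from the gate's top (118 mm) to 173 mm, near the gate's free (right) end. It moves with the gate, 140 mm from the hinge axis.
- gate_hinge (a point): Point on the gate's upright hinge axis, at its left end, at the handle's height. Fixed.
- gate (a joint): Gate angle: 0 closed, grows to 1.95 rad as the free end swings towards the robot and then left (clockwise from above). Gate 12 mm thick, 14 to 118 mm above the bench, 165 mm long from the hinge. A spring closes it (1 to 2.5 N at the handle). A detent resists between about 0.85 and 1.15 rad (up to about 5 N at the handle); let go beyond it, the gate rests at about 1.4 rad.
- drum: Bystander, leave alone: dark steel clutch drum, ring 68 mm across and 28 mm high, standing inside the cage.
- plug: Bystander, leave alone: steel spark plug standing on the bench, 26 mm across, 50 mm high, left of the cage.
- jar: Bystander, leave alone: clear jar with a dark lid, 56 mm across, 75 mm high, on the bench to the left or right of the cage.
- tin: Bystander, leave alone: aluminium can with a dark lid, 60 mm across, 85 mm high, on the bench to the right or left of the cage.
- wrench: Bystander, leave alone: steel wrench lying left of the cage, its own x along its length.
- driver: Bystander, leave alone: screwdriver with a black handle, lying right of the fence.
- bearing: Bystander, leave alone: steel bearing ring, 40 mm across, 12 mm high, lying right of the latch block.
Things that resemble listed ones, but are neither listed nor needed, are in the scene too. Leave any green or purple look-alike of the cover alone.

How it is judged:
On the way, in this order (a step that is already met when the one before it is completed fails the run):
1. the cover sits square and flush in the fence corner, catches still latched (x of cover in the frame of nest between -0.004 and 0.004 m and y of cover in the frame of nest between -0.004 and 0.004 m and angle between the x axis of cover and the x axis of nest, either way round below 0.05 rad and angle between cover's own z axis and vertical below 0.06 rad and height (world z) of cover below 0.004 m and value of joint each of catch_rear, catch_front below 0.006 m), for 0.2 s.
2. the rear catch is squeezed (value of joint catch_rear above 0.011 m), for 0.1 s.
3. the front catch is squeezed, the rear one still being so (value of joint catch_front above 0.011 m and value of joint catch_rear above 0.01 m), for 0.1 s.
4. the gate has passed its detent (value of joint gate above 1.3 rad), for 0.1 s.
At the end, for the whole second after the job is handed in: Gate steady beyond 1.6 rad (92 degrees) with the fingers pressing on it with more than 0.5 N; both catches still squeezed (over 10 mm); cover flat, within 4 mm of its nest in x and y and within 0.05 rad of square (x of cover in the frame of nest between -0.004 and 0.004 m and y of cover in the frame of nest between -0.004 and 0.004 m and angle between the x axis of cover and the x axis of nest, either way round below 0.05 rad and angle between cover's own z axis and vertical below 0.06 rad and height (world z) of cover below 0.004 m and value of joint each of catch_rear, catch_front above 0.01 m and value of joint gate above 1.6 rad and velocity of joint gate between -0.1 and 0.1 rad/s and contact force between the fingers and gate above 0.5 N); the arm keeps its last pose, push and grip.
It fails at once if another part on the bench or in the cage is disturbed (moved over 25 mm) (distance of any of drum, plug, jar, tin, wrench, driver, bearing from where it was at the start of the episode above 0.025 m).
It fails at once if the cover is tipped over (angle between cover's own z axis and vertical above 0.5 rad).
It also fails if it takes over 67 s, if anything falls off the work surface, if the arm or the gripper's body presses on something with over 40 N, if the wrist force passes 120 N, or if a joint passes its speed limit or range.

## Working session

There is one attempt and no reset: what is moved stays moved. The work goes in short steps, each a Python script; the robot and the scene stay as the last script left them, time stands still between calls to the robot, and variables do not carry over. Pictures are saved under pics/ and viewed, and the job is handed in when it is done.

```bash
mkdir -p pics
python3 - <<'E'
from workcell import bot,hand,kinematics,get_obs,vision
import cv2
print(get_obs())
for n in ["scene","side","wrist"]:
    d=vision.read_camera(n); cv2.imwrite(f"pics/{n}0.png",d["frame"][:,:,::-1]); print(n,d["intrinsics"].tolist(),d["view"].round(4).tolist())
E
```

```text
{'time_s': 0.0, 'joint_pos': array([-1.11536885e+00,  3.53646330e-01,  1.63414934e+00,  1.38491373e-05,
        1.15522040e+00, -2.41039389e-03]), 'joint_vel': array([ 1.11407003e-03,  6.95521423e-04,  1.49951934e-03, -3.64096891e-04,
       -2.16741366e-04, -8.87695226e-05]), 'joint_efforts': array([-1.68011342e-03, -6.05248475e+01, -3.42072165e+01, -1.48850827e-04,
        9.10782226e-03, -6.32746463e-06]), 'position': array([ 0.27604811, -0.56021224,  0.24755631]), 'orientation': array([-0.16056675,  0.68915166, -0.68816885,  0.16034944]), 'wrist_force': array([-0.20102736, -0.23146529, -0.01631233]), 'ft_torque': array([-0.00356286,  0.01615803, -0.02805705]), 'gripper_width': 0.08536345554671854}
scene [[410.8084975257262, 0.0, 315.6924429191763], [0.0, 410.8084975257262, 204.30306368602072], [0.0, 0.0, 1.0]] [[-0.6406, 0.7678, 0.0069, 0.2518], [0.4621, 0.3926, -0.7952, -0.1522], [-0.6133, -0.5062, -0.6063, 1.3428], [0.0, 0.0, 0.0, 1.0]]
side [[364.1461210768752, 0.0, 314.8293994125956], [0.0, 364.1461210768752, 198.00743254520594], [0.0, 0.0, 1.0]] [[0.7688, -0.6394, 0.0067, -0.2937], [-0.3428, -0.4211, -0.8397, 0.2869], [0.5398, 0.6433, -0.5429, 0.798], [0.0, 0.0, 0.0, 1.0]]
wrist [[309.70691628693146, 0.0, 319.47174398609434], [0.0, 309.70691628693146, 195.2414127550779], [0.0, 0.0, 1.0]] [[0.4418, -0.8971, -0.0026, -0.6231], [-0.8624, -0.4255, 0.2742, -0.0363], [-0.2471, -0.1189, -0.9617, 0.3796], [0.0, 0.0, 0.0, 1.0]]
```

View pics/scene0.png

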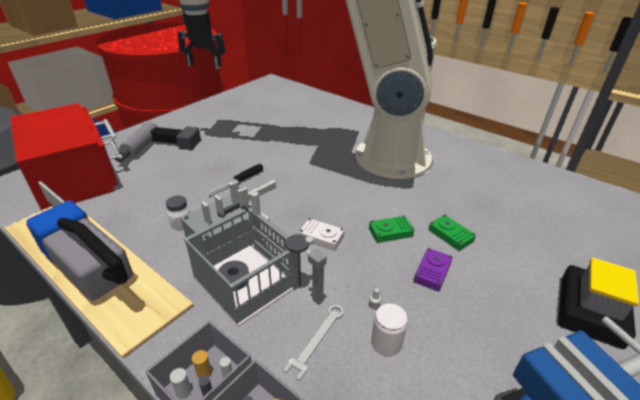

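View pics/side0.png

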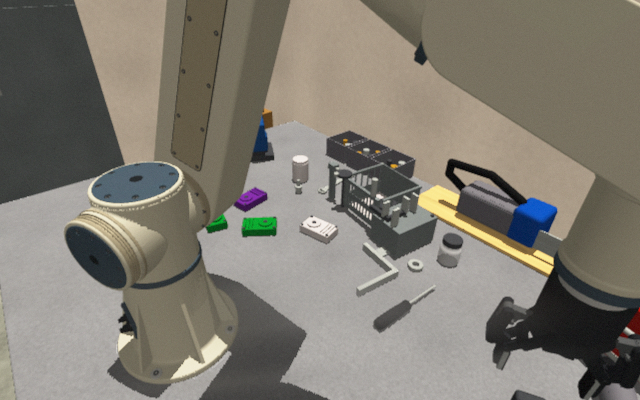

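View pics/wrist0.png

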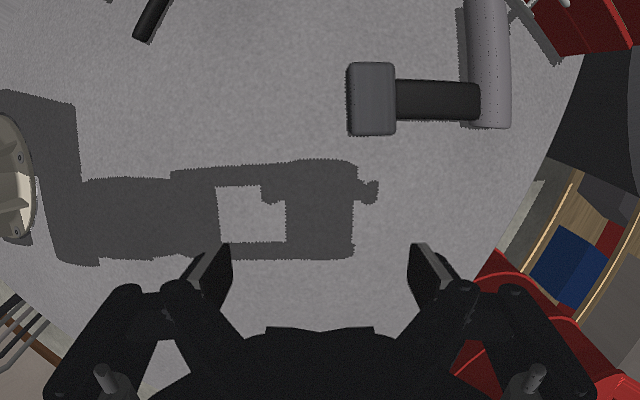

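The scene view shows the white cover at (322,232) before the gate. The cage is at (240,260), with the latch block and fence to its left. The side view shows the fence corner at (395,265) and the cover at (319,229). Next I'll enlarge both and compute rough positions.

```bash
cat > h.py <<'E'
import numpy as np,cv2
from workcell import bot,hand,kinematics,get_obs,vision
def snap(n,tag):
    d=vision.read_camera(n); cv2.imwrite(f"pics/{tag}.png",d["frame"][:,:,::-1]); np.savez(f"pics/{tag}.npz",K=d["intrinsics"],V=d["view"],f=d["frame"],fe=(n=="wrist")); return d
def crop(tag,x0,y0,x1,y1,s,out):
    f=np.load(f"pics/{tag}.npz")["f"][y0:y1,x0:x1,::-1]
    cv2.imwrite(f"pics/{out}.png",cv2.resize(f,None,fx=s,fy=s,interpolation=cv2.INTER_CUBIC))
def ray(tag,u,v):
    d=np.load(f"pics/{tag}.npz");K,V=d["K"],d["V"]
    x=np.array([(u-K[0,2])/K[0,0],(v-K[1,2])/K[1,1]])
    if d["fe"]:
        r=np.linalg.norm(x); c=np.r_[x/r*np.sin(r),np.cos(r)]
    else: c=np.r_[x,1]
    R=V[:3,:3]; return -R.T@V[:3,3],R.T@c
def onz(tag,u,v,z):
    o,d=ray(tag,u,v); return o+d*(z-o[2])/d[2]
def proj(tag,P):
    d=np.load(f"pics/{tag}.npz");K,V=d["K"],d["V"]
    c=(np.atleast_2d(P)@V[:3,:3].T)+V[:3,3]
    if d["fe"]:
        r=np.linalg.norm(c[:,:2],axis=1); t=np.arctan2(r,c[:,2]); xy=c[:,:2]/r[:,None]*t[:,None]
    else: xy=c[:,:2]/c[:,2:]
    return xy*[K[0,0],K[1,1]]+[K[0,2],K[1,2]]
E
python3 - <<'E'
from h import *
snap("scene","sc1");snap("side","sd1")
crop("sc1",160,150,350,330,4,"c1");crop("sd1",290,130,480,310,4,"c2")
print(onz("sc1",322,232,.026),onz("sd1",319,229,.026))
E
```

```text
[0.45811908 0.07426848 0.026     ] [0.44315131 0.05485215 0.026     ]
```

View pics/c1.png

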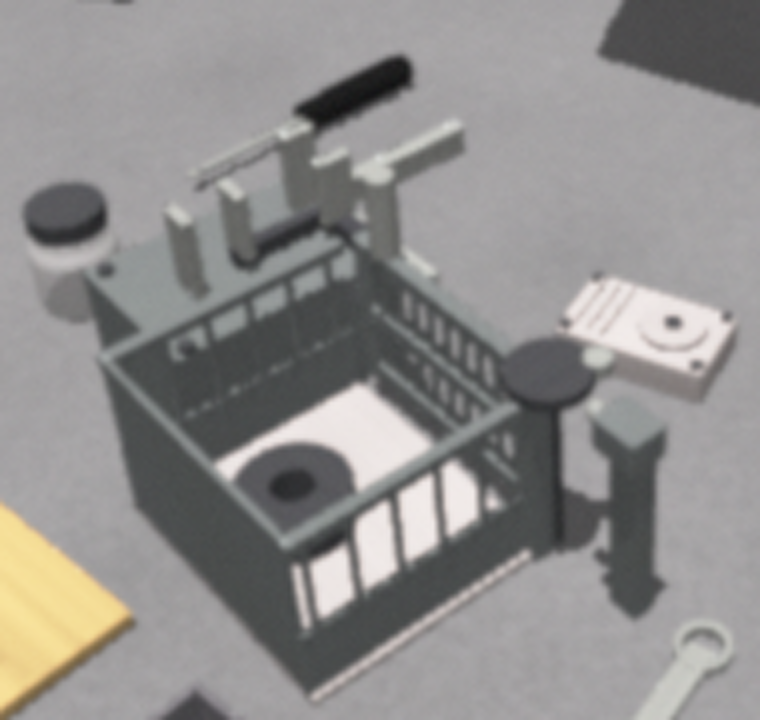

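View pics/c2.png

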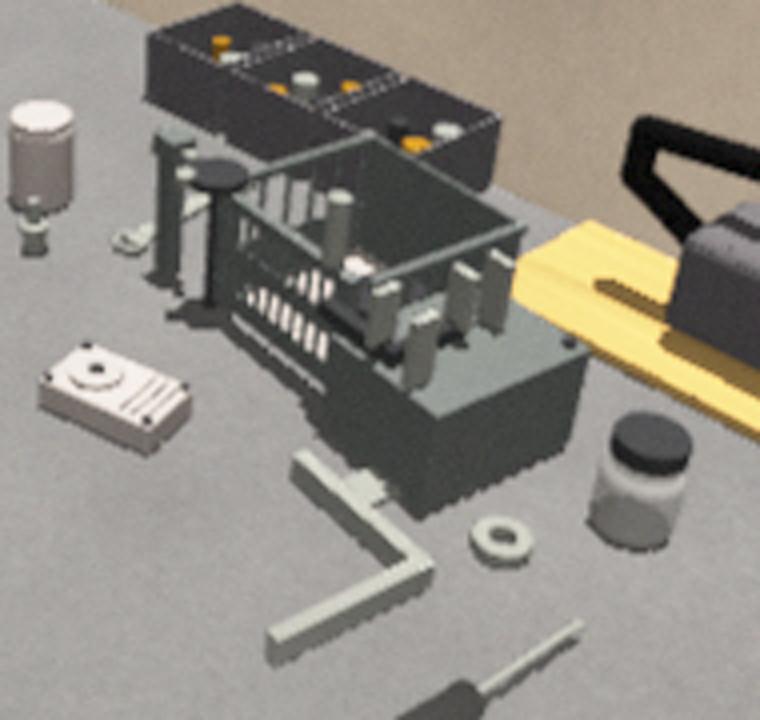

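The side crop shows:
- the cover's top corners, around crop (40,380), (87,345), (190,390) and (155,440)
- the L-fence, with its outer corner near crop (430,565) and rail ends at (300,455) and (275,640)
- four tabs on the latch block
- the handle post at crop (340,195)

Next I'll take an overhead wrist view for precision.

```bash
cat >> h.py <<'E'
from scipy.spatial.transform import Rotation as Rn
def down(a):
    """tool down, jaw axis (tool z) at angle a in world xy"""
    z=np.array([np.cos(a),np.sin(a),0]);y=np.array([0,0,-1.]);x=np.cross(y,z)
    return Rn.from_matrix(np.c_[x,y,z]).as_quat()
E
python3 - <<'E'
from h import *
q=get_obs()["orientation"];print(Rn.from_quat(q).as_matrix().round(3))
d=np.load("pics/sc1.npz")
V=vision.read_camera("wrist")["view"];print("cam",-V[:3,:3].T@V[:3,3])
import math
for a in [0,np.pi/2,-np.pi/2,np.pi]:
  print(a,kinematics.solve_ik([.42,-.05,.42],down(a)))
E
```

```text
[[-0.897 -0.     0.442]
 [-0.442  0.001 -0.897]
 [-0.    -1.    -0.001]]
cam [ 0.33785613 -0.5294411   0.37370916]
0 [-1.22036353e-01 -1.08969487e-01  1.79104584e+00 -4.44089210e-16
  1.45951630e+00 -1.22036353e-01]
1.5707963267948966 [-1.22036353e-01 -1.08969487e-01  1.79104584e+00 -4.44089210e-16
  1.45951630e+00 -1.69283268e+00]
-1.5707963267948966 [-1.22036353e-01 -1.08969487e-01  1.79104584e+00 -4.44089210e-16
  1.45951630e+00  1.44875997e+00]
3.141592653589793 None
```

Run:
```python
from h import *
bot.reach([.44,-.06,.42],down(-np.pi/2)); bot.dwell(.2)
snap("wrist","w1"); snap("side","sd2"); print(get_obs()["position"],get_obs()["time_s"])
```

```text
[ 0.44004172 -0.06029658  0.41984714] 2.6
```

View pics/w1.png

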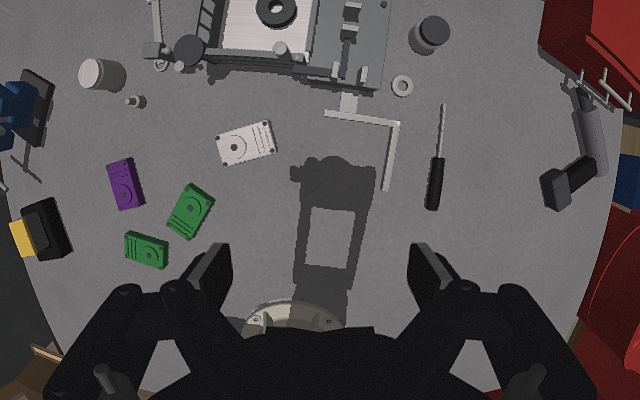

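Seen from above, the fence's inner corner is near (388,122), the cover is near (246,143), and the tabs are at (351,12), (347,32), (333,70) and (362,72). The handle is near (281,47). Next I'll enlarge it for precise points.

Run:
```python
from h import *
crop("w1",200,90,420,200,3.6,"c3");crop("w1",140,0,400,100,3.07,"c4")
```

```text
(no output)
```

View pics/c3.png

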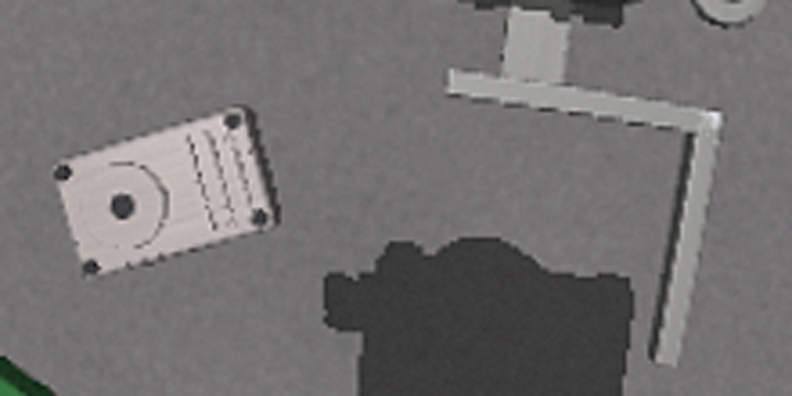

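View pics/c4.png

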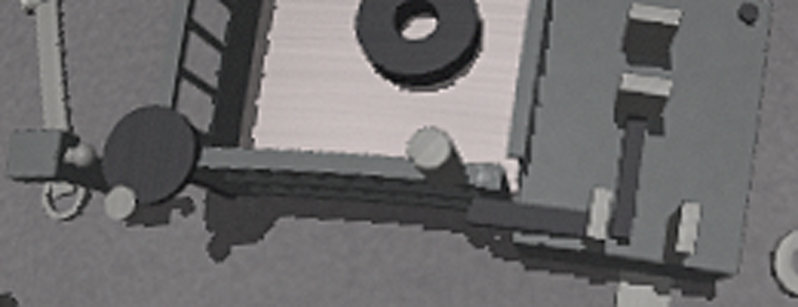

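Run:
```python
from h import *
def c3(p,z): return onz("w1",p[0]/3.6+200-.36,p[1]/3.6+90-.36,z)[:2]
def c4(p,z): return onz("w1",p[0]/3.07+140-.34,p[1]/3.07-.34,z)[:2]
def ln(n,a,b):
    print(n,a.round(4),b.round(4),"len",np.linalg.norm(b-a).round(4),"ang",np.degrees(np.arctan2(*(b-a)[::-1])).round(2))
ln("rail1 inner",c3((450,94),.022),c3((690,130),.022))
ln("rail1 outer",c3((452,70),.022),c3((712,112),.022))
ln("rail2 inner",c3((695,140),.022),c3((658,357),.022))
ln("rail2 outer",c3((719,118),.022),c3((677,365),.022))
s=[c3(p,.026) for p in [(63,172),(232,120),(260,216),(91,267)]]
print("cover c",np.mean(s,0)); ln("cov long",s[0],s[1]);ln("cov long",s[3],s[2]);ln("cov short",s[3],s[0]);ln("short",s[2],s[1])
s=[c3(p,.026) for p in [(55,165),(243,107),(270,226),(89,275)]];print("outer",np.mean(s,0));ln("l",s[0],s[1]);ln("sh",s[3],s[0])
for n,p,z in [("handle",(430,147),.173),("disc",(150,155),.133),("rf",(657,14),.14),("rn",(647,85),.14),("fl",(601,214),.14),("fr",(690,228),.14),("blkcorner",(728,274),.085),("smallcap",(120,203),.118)]:
    print(n,c4(p,z).round(4))
ln("blk right edge",c4((770,60),.085),c4((728,274),.085))
ln("gate",c4((205,158),.118),c4((500,178),.118))
# cross-check in other cams
print(onz("sc1",160+381/4,150+172/4,.173).round(3),onz("sd2",290+340/4,130+195/4,.173).round(3))
for t,p,z in [("sd1",(290+383/4,130+284/4),.14),("sd1",(290+425/4,130+314/4),.14),("sd1",(290+467/4,130+266/4),.14),("sd1",(290+498/4,130+253/4),.14),
 ("sc1",(160+180/4,150+212/4),.14),("sc1",(160+233/4,150+188/4),.14),("sc1",(160+293/4,150+128/4),.14),("sc1",(160+333/4,150+158/4),.14)]: print(t,onz(t,*p,z).round(4))
```

```text
rail1 inner [ 0.4974 -0.0683] [ 0.4825 -0.1823] len 0.115 ang -97.45
rail1 outer [ 0.5086 -0.0692] [ 0.4915 -0.1929] len 0.1249 ang -97.9
rail2 inner [ 0.4778 -0.1849] [ 0.3709 -0.1711] len 0.1078 ang 172.62
rail2 outer [ 0.4887 -0.1965] [ 0.3668 -0.181 ] len 0.1229 ang 172.75
cover c [0.45254673 0.06981034]
cov long [0.4648 0.1181] [0.4867 0.0335] len 0.0874 ang -75.5
cov long [0.4178 0.1064] [0.4409 0.0213] len 0.0882 ang -74.78
cov short [0.4178 0.1064] [0.4648 0.1181] len 0.0485 ang 13.97
short [0.4409 0.0213] [0.4867 0.0335] len 0.0474 ang 14.91
outer [0.45273624 0.06862533]
l [0.4684 0.1221] [0.4927 0.0281] len 0.097 ang -75.51
sh [0.4138 0.1077] [0.4684 0.1221] len 0.0565 ang 14.75
handle [ 0.5847 -0.0126]
disc [0.6006 0.1221]
rf [ 0.6525 -0.1045]
rn [ 0.619  -0.0999]
fl [ 0.5611 -0.0803]
fr [ 0.556  -0.1179]
blkcorner [ 0.5404 -0.1444]
smallcap [0.5822 0.1445]
blk right edge [ 0.6508 -0.166 ] [ 0.5404 -0.1444] len 0.1125 ang 168.93
gate [0.599  0.1003] [ 0.5806 -0.0368] len 0.1384 ang -97.67
[ 0.584 -0.012  0.173] [ 0.586 -0.014  0.173]
sd1 [ 0.5647 -0.0766  0.14  ]
sd1 [ 0.5587 -0.1175  0.14  ]
sd1 [ 0.6265 -0.0981  0.14  ]
sd1 [ 0.6567 -0.1011  0.14  ]
sc1 [ 0.6526 -0.1042  0.14  ]
sc1 [ 0.6191 -0.0995  0.14  ]
sc1 [ 0.5571 -0.1196  0.14  ]
sc1 [ 0.5627 -0.0785  0.14  ]
```

The three cameras agree: the cage yaw is about -7.5°, the nest is at about (0.458,-0.131), and the cover is at (0.4526,0.0695) with its x axis at 14.7°. My plan is to grip the cover across its 60 mm side, turn it square, slide it to rail 2, release it, then push it in +x with both fingertips.

```bash
cat >> h.py <<'E'
TH=np.radians(-7.5); EX=np.array([np.cos(TH),np.sin(TH)]); EY=np.array([-np.sin(TH),np.cos(TH)])
def W(xp,yp,z): return np.r_[xp*EX+yp*EY,z]
def R2(p): p=np.asarray(p)[:2]; return np.array([p@EX,p@EY])
def F():
    f=np.mean([get_obs()["wrist_force"] for _ in range(3)],0); return np.r_[f[:2]@EX,f[:2]@EY,f[2]]
def push(dirn,start,maxd,step,lim,z,v=.04):
    """step from start (cage-rot xy) along dirn until force along -dirn rises by lim"""
    dirn=np.array(dirn,float);f0=F();k=0
    while k<maxd:
        k=min(k+step,maxd);p=np.array(start)+dirn*k
        bot.servo_line(W(*p,z),velocity=v); bot.dwell(.04)
        df=F()-f0
        if -(df[:2]@dirn)>lim: break
    print("push end d",round(k,4),"df",df.round(2),"pos",R2(get_obs()["position"]).round(4),"t",get_obs()["time_s"]);return p
E
python3 - <<'E'
from h import *
a=np.radians(14.7)
c=[.4526,.0692]
bot.reach([*c,.13],down(a))
bot.servo_line([*c,.023],velocity=.12)
print(get_obs()["position"],F())
hand.move_gripper(.05,30); print(get_obs()["gripper_width"],get_obs()["time_s"],F())
snap("wrist","w2")
E
```

```text
[0.45309482 0.06923261 0.02351996] [ 0.30571328 -0.54549171  0.17184519]
0.059471200355858046 5.375 [-0.55803238  0.30195038  5.37680638]
```

View pics/w2.png

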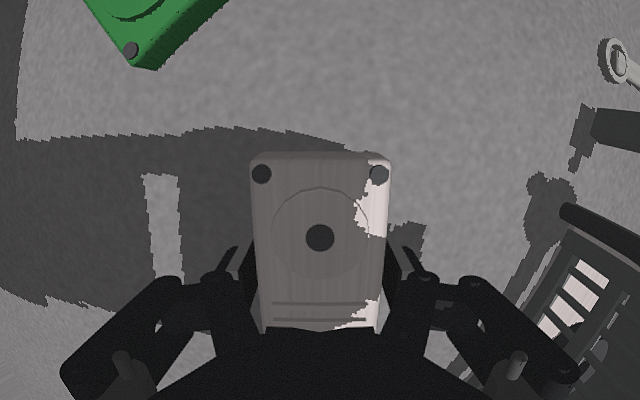

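The cover is gripped (width 59.5 mm) and centred in the jaws. Next I'll turn it square and slide it to rail 2.

Run:
```python
from h import *
p=get_obs()["position"]
bot.servo_line(W(.4396,.10,.0245),down(TH),velocity=.05)
bot.servo_line(W(.4415,-.045,.0245),velocity=.12)
bot.dwell(.1)
push([0,-1],[.4415,-.045],.04,.002,6,.0245)
snap("wrist","w3"); snap("side","sd3")
crop("sd3",330,180,470,280,5.5,"c5")
```

```text
push end d 0.026 df [-0.65  7.05  1.77] pos [ 0.4414 -0.0705] t 11.3833
```

View pics/w3.png

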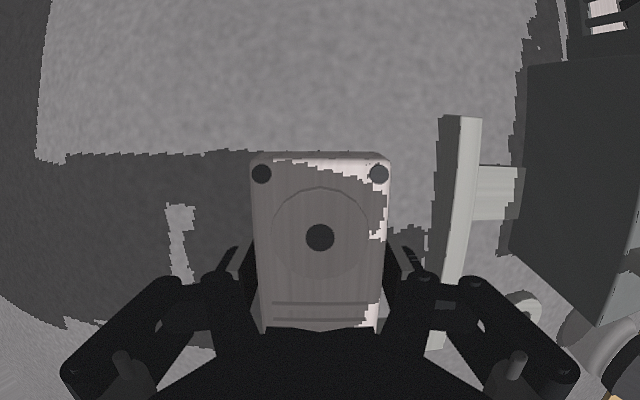

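View pics/c5.png

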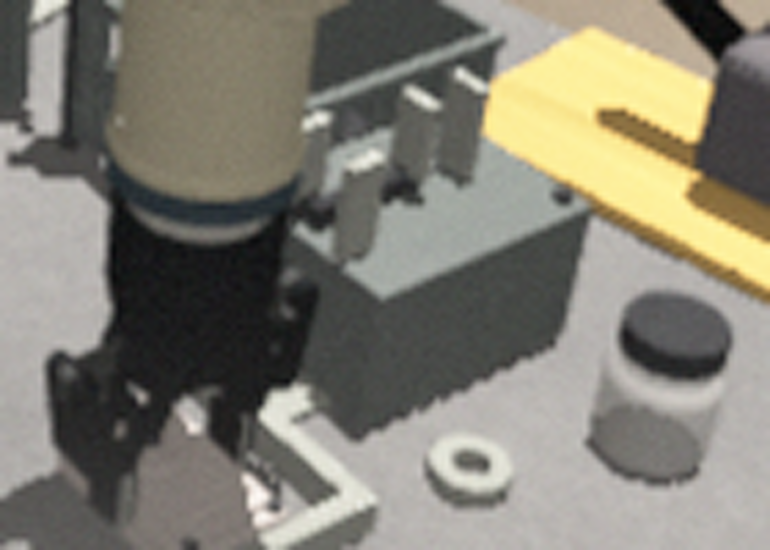

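Run:
```python
from h import *
bot.servo_line(W(.4415,-.0695,.0245),velocity=.05)   # relieve push a little
hand.move_gripper(.072)
bot.servo_line(W(.4415,-.0695,.075),velocity=.12)
bot.servo_line(W(.382,-.0702,.075),down(TH-np.pi/2),velocity=.1)
hand.move_gripper(.04)
bot.servo_line(W(.382,-.0702,.021),velocity=.12)
snap("wrist","w4")
bot.dwell(.05)
push([1,0],[.382,-.0702],.062,.003,9,.021)
snap("wrist","w5")
```

```text
push end d 0.054 df [-14.42  -2.86   7.27] pos [ 0.4321 -0.0698] t 20.6583
```

View pics/w4.png

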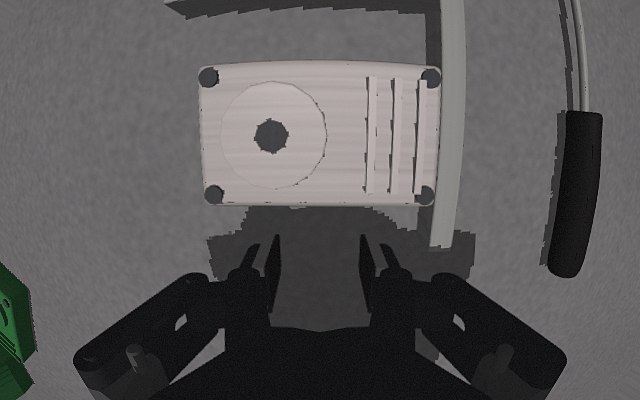

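View pics/w5.png

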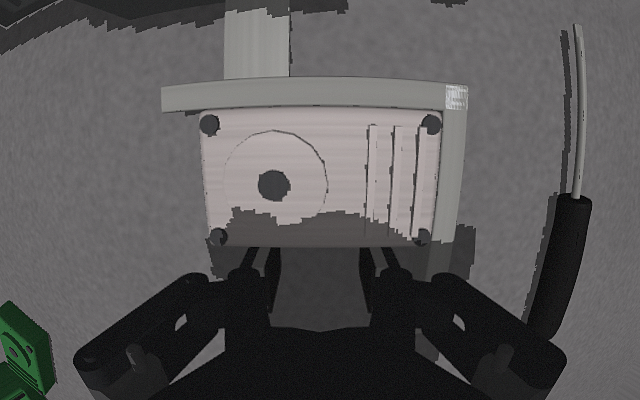

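The cover looks flush against both rails. I'll check numerically.

Run:
```python
from h import *
s=np.array([R2(onz("w5",*p,.026)) for p in [(209,123.5),(431,123.5),(422.5,236.5),(218.5,236.5)]]);print(s.round(4),s.mean(0).round(4))
d=s[1]-s[0];print("ang deg",np.degrees(np.arctan2(d[0],-d[1])))
print("rail1 face",[R2(onz("w5",u,v,.022)).round(4) for u,v in [(165,112),(300,106)]],"rail2 outer",[R2(onz("w5",u,v,.022)).round(4) for u,v in [(468,90),(463,170),(458,250)]])
crop("w5",390,70,500,260,3,"c6")
```

```text
[[ 0.4965 -0.0251]
 [ 0.4965 -0.114 ]
 [ 0.4477 -0.1145]
 [ 0.4477 -0.0251]] [ 0.4721 -0.0697]
ang deg 0.004548952678755978
rail1 face [array([ 0.5027, -0.003 ]), array([ 0.5021, -0.0617])] rail2 outer [array([ 0.5119, -0.1323]), array([ 0.4769, -0.1322]), array([ 0.4381, -0.1356])]
```

View pics/c6.png

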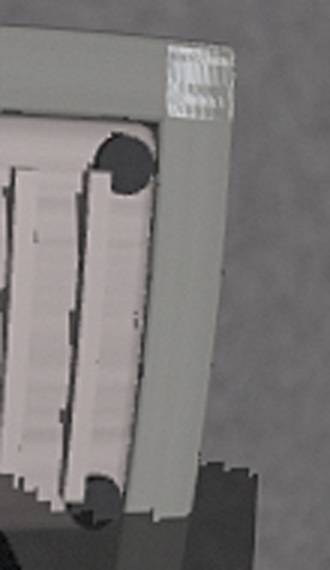

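The cover measures (0.4721,-0.0697) in rotated axes against a nest estimate of (0.4715,-0.0702), with an angle of about 0°, so it's good. Rear catch next.

Run:
```python
from h import *
bot.servo_line(W(.415,-.0702,.021),velocity=.1)
bot.servo_line(W(.40,-.0702,.21),velocity=.2)
hand.move_gripper(.085)
bot.reach(W(.6515,-.0182,.21),down(TH))
bot.servo_line(W(.6515,-.0182,.155),velocity=.15)
snap("wrist","w6");snap("side","sd6")
crop("sd6",370,130,480,240,5.4,"c7")
print(get_obs()["time_s"],F(),R2(get_obs()["position"]))
```

```text
24.5833 [0.02411932 0.66205821 0.02584551] [ 0.65225708 -0.0183118 ]
```

View pics/w6.png

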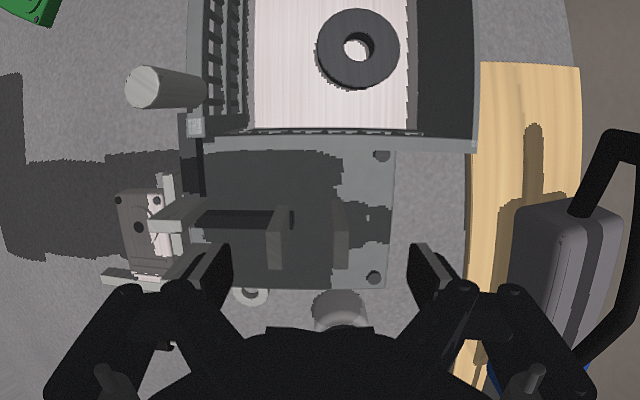

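View pics/c7.png

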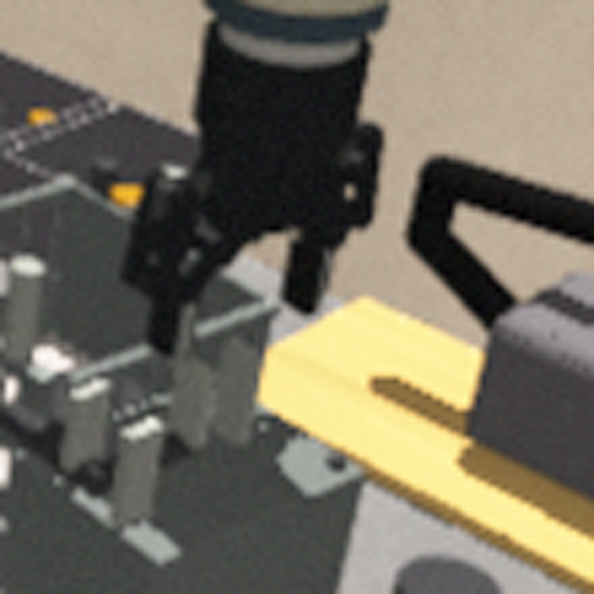

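The tabs at (277,237) and (341,235) lie between the open fingers at (220,270) and (415,270), so I'll descend and squeeze.

Run:
```python
from h import *
bot.servo_line(W(.6510,-.0182,.124),velocity=.1)
hand.move_gripper(.020,25); bot.dwell(.15)
print(get_obs()["gripper_width"],get_obs()["time_s"],F(),R2(get_obs()["position"]))
snap("wrist","w7")
```

```text
0.026830731839091924 25.7583 [5.79957596 0.48080889 1.17767021] [ 0.65235913 -0.01818392]
```

View pics/w7.png

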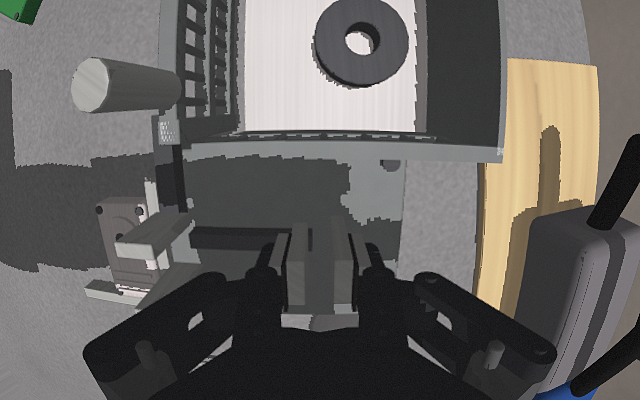

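The rear catch is fully squeezed (width 26.8 mm against 28 nominal). Front catch next.

Run:
```python
from h import *
hand.move_gripper(.078)
bot.servo_line(W(.6510,-.0182,.20),velocity=.2)
bot.reach(W(.5673,-.0333,.20),down(TH-np.pi/2))
bot.servo_line(W(.5673,-.0333,.15),velocity=.15)
snap("wrist","w8");snap("side","sd8")
crop("sd8",350,130,460,240,5.4,"c8")
print(get_obs()["time_s"],F(),R2(get_obs()["position"]),get_obs()["gripper_width"])
```

```text
28.8417 [-0.44932212  0.22221112  0.18130009] [ 0.56807975 -0.0333334 ] 0.0781459033512097
```

View pics/w8.png

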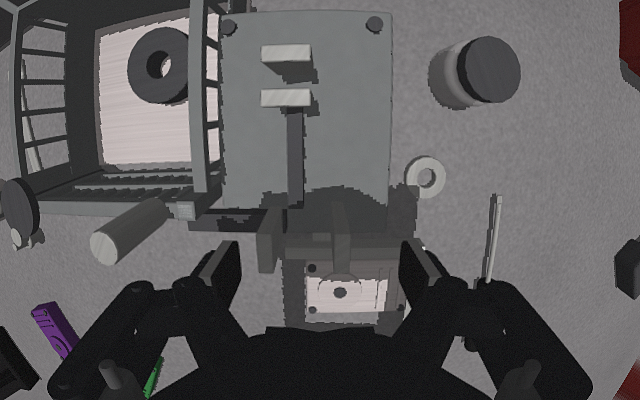

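View pics/c8.png

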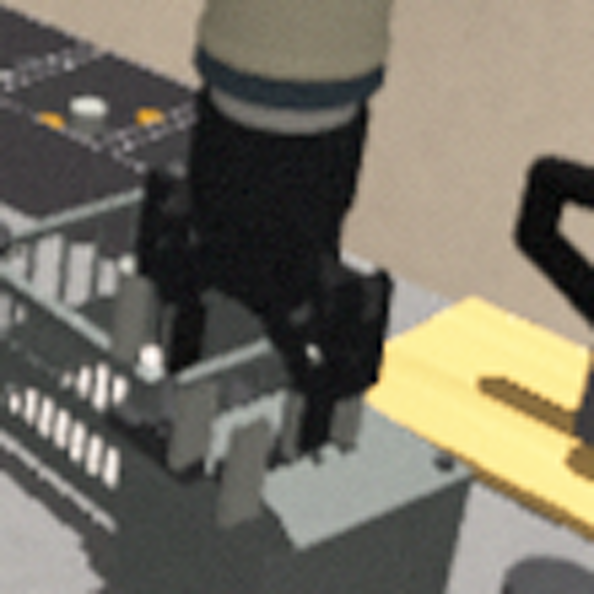

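The front tabs at (268,245) and (340,235) are between the fingers at (238,270) and (405,270). The rear tabs stand close together at (287,52) and (287,97). I'll descend and squeeze.

Run:
```python
from h import *
bot.servo_line(W(.5673,-.0333,.124),velocity=.1)
print(F())
hand.move_gripper(.022,25); bot.dwell(.15)
print(get_obs()["gripper_width"],get_obs()["time_s"],F(),R2(get_obs()["position"]))
snap("wrist","w9")
```

```text
[-0.06580315  0.21272436 -0.46674278]
0.031068720382229516 29.8833 [-0.70993107  6.39950803  4.49581339] [ 0.56790334 -0.03246283]
```

View pics/w9.png

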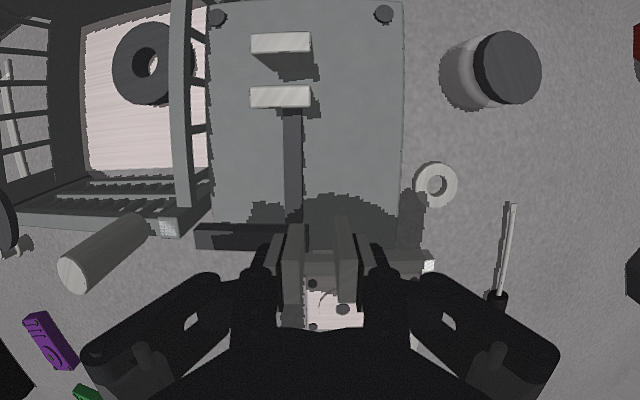

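The front catch is fully squeezed (width 31.1 mm against 32 nominal). Now I'll move to the gate handle.

Run:
```python
from h import *
hand.move_gripper(.056)
bot.servo_line(W(.5673,-.0333,.235),velocity=.2)
hand.move_gripper(.07)
bot.reach(W(.5811,.0638,.235),down(TH))
bot.servo_line(W(.5811,.0638,.19),velocity=.15)
snap("wrist","w10");snap("side","sd10");snap("scene","sc10")
crop("sc10",200,120,350,260,5,"c10")
print(get_obs()["time_s"],F(),R2(get_obs()["position"]))
```

```text
33.1667 [-0.16377492 -0.2232142  -0.06509931] [0.58186624 0.0637859 ]
```

View pics/w10.png

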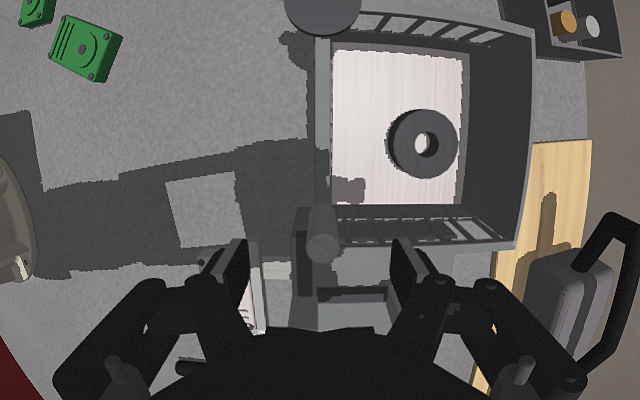

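View pics/c10.png

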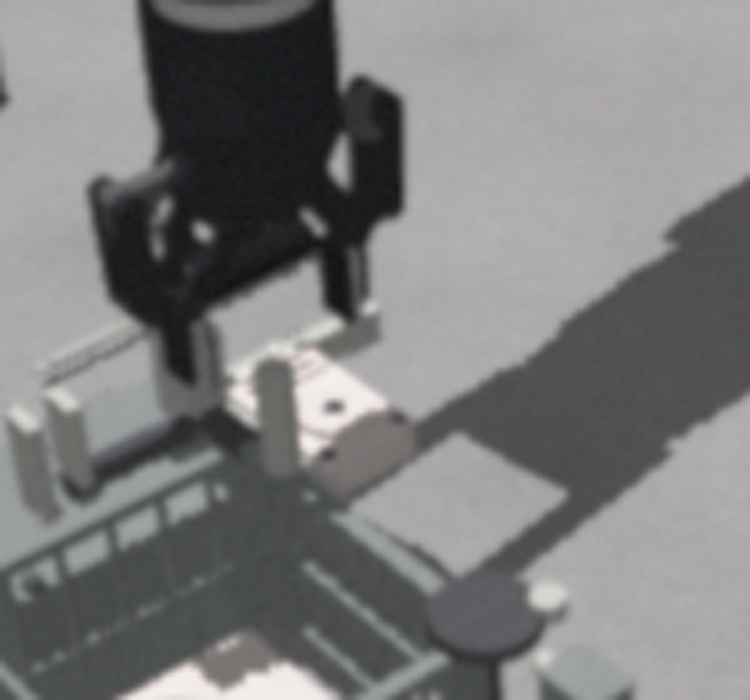

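The handle top at (322,247) is centred between the fingers at (228,265) and (408,265). I'll descend, grip, and swing the gate in steps while watching the force.

Run:
```python
from h import *
bot.servo_line(W(.5811,.0638,.157),velocity=.1)
f0=F()
hand.move_gripper(.01,50); bot.dwell(.1)
print(get_obs()["gripper_width"],get_obs()["time_s"],F(),R2(get_obs()["position"]))
H=np.array([.5803,.2025]); r=.1395
def T(p): return W(*(H+r*np.array([-np.sin(p),-np.cos(p)])),.157)
for p in [.12,.25,.4]:
    bot.servo_line(T(p),down(TH-p),velocity=.08)
    print(p,F().round(1),R2(get_obs()["position"]).round(4),get_obs()["gripper_width"].round(4),get_obs()["time_s"])
snap("wrist","w11");snap("scene","sc11")
crop("sc11",200,120,350,260,5,"c11")
```

```text
0.017040554511704064 34.275 [ 1.1133788  -0.38923254  5.23511996] [0.5816322  0.06382193]Traceback (most recent call last):
  File "<stdin>", line 10, in <module>
AttributeError: 'float' object has no attribute 'round'
```

```bash
cat > sw.py <<'E'
from h import *
H=np.array([.5803,.2025]); r=.1395
def T(p): return W(*(H+r*np.array([-np.sin(p),-np.cos(p)])),.157)
def sw(ps,v=.1):
    for p in ps:
        bot.servo_line(T(p),down(TH-p),velocity=v)
        o=get_obs();print(p,F().round(1),R2(o["position"]).round(4),round(o["gripper_width"],4),round(o["time_s"],2))
E
python3 - <<'E'
from sw import *
sw([.12,.26,.4,.54])
snap("scene","sc11")
crop("sc11",200,120,350,260,5,"c11")
E
```

```text
0.12 [2.3 5.1 4.3] [0.5643 0.0649] 0.017 34.89
0.26 [1.5 5.4 2.6] [0.545  0.0688] 0.0169 35.23
0.4 [4.5 5.7 1. ] [0.5269 0.0752] 0.0169 35.58
0.54 [4.3 6.3 0. ] [0.5097 0.0841] 0.0169 35.92
```

View pics/c11.png

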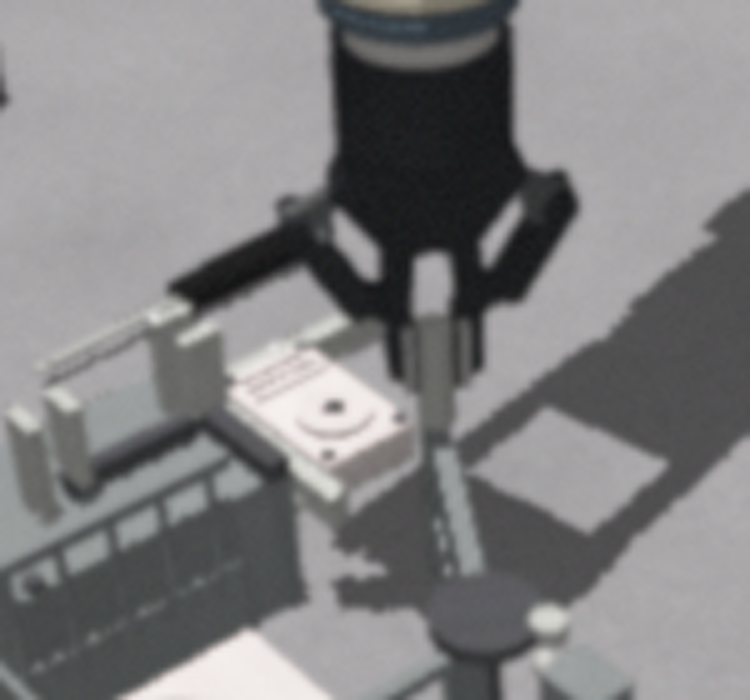

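The gate is swinging cleanly (it runs from (450,450) to the hinge disc) and the cover is untouched. I'll continue through the detent.

Run:
```python
from sw import *
sw([.68,.82,.96,1.1,1.24,1.38,1.52,1.66,1.78])
bot.dwell(.3); sw([1.78])
snap("scene","sc12");snap("wrist","w12");snap("side","sd12")
crop("sc12",180,110,340,260,4,"c12")
```

```text
0.68 [ 5.3  4.8 -0.5] [0.494  0.0953] 0.0169 36.31
0.82 [ 6.3  4.3 -0.4] [0.4799 0.1085] 0.0163 36.65
0.96 [ 8.   0.1 -2. ] [0.4678 0.1232] 0.0166 36.99
1.1 [ 5.6  3.  -1.6] [0.4577 0.1403] 0.0167 37.33
1.24 [ 6.5  3.4 -0. ] [0.4501 0.1584] 0.0167 37.67
1.38 [ 5.9  3.7 -0.2] [0.4451 0.1775] 0.0164 38.02
1.52 [ 6.6 -0.2  1.8] [0.4427 0.1962] 0.017 38.36
1.66 [ 6.6 -0.7  2.3] [0.443  0.2156] 0.0168 38.7
1.78 [ 5.8 -1.4  2.8] [0.4454 0.2319] 0.0168 39.02
1.78 [ 5.9 -0.8  3.9] [0.4453 0.2315] 0.0164 39.57
```

View pics/c12.png

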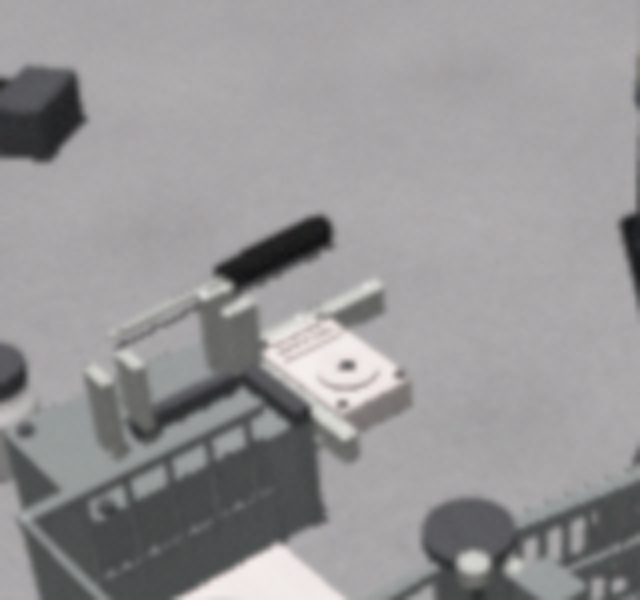

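View pics/w12.png

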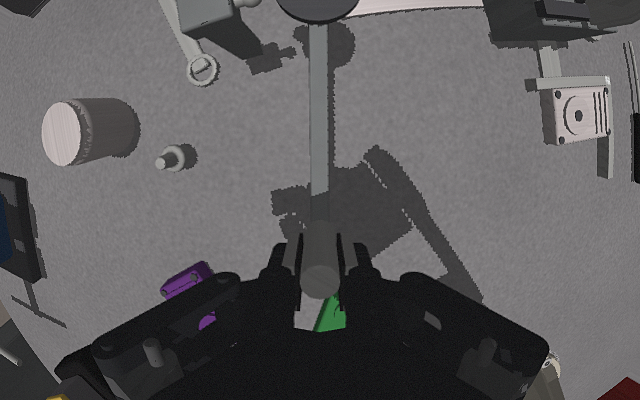

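View pics/sd12.png

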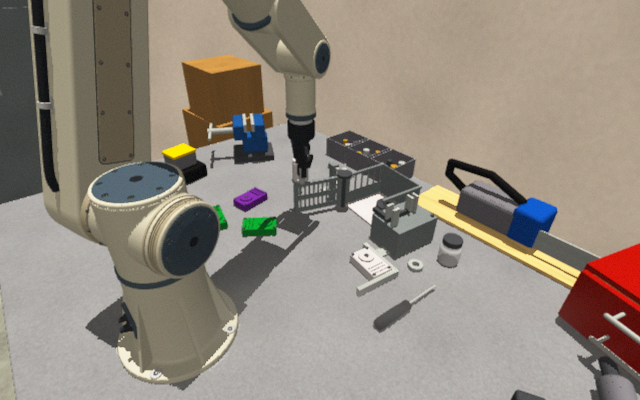

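The gate is held at about 1.78 rad with the handle gripped (16.4 mm). The cover is still in its corner, both tab pairs are closed, and the bystanders look unmoved. Handing in.

Run:
```python
from h import *
from workcell import hand_in
o=get_obs();print(np.abs(o["joint_vel"]).max(),o["time_s"])
s=np.array([R2(onz("w12",*p,.026)) for p in [(558,95),(606,94),(562,140),(608,137)]]);print(s.mean(0).round(4))
hand_in()
```

```text
0.0014373246137256103 39.7167
[ 0.4687 -0.071 ]
the job is handed in; nothing more can be done
```

I handed the job in at 39.7 s, with the gate held open at about 1.78 rad (102°). The hand-in gives no verdict, so these are my own last readings:

- **Cover:** I gripped it, turned it square and slid it against the rail along x. I then pushed it against the rail along y with both fingertips. The close-up put it within about 1 mm of the estimated nest position, at an angle of about 0°.
- **Catches:** The rear catch closed to 26.8 mm (28 mm nominal when fully squeezed), then the front catch to 31.1 mm (32 mm nominal). The last pictures show both pairs of tabs still together.
- **Gate:** I gripped the handle post at about 17 mm and swung it past the detent. The opening angle comes from the tool position relative to the hinge. The arm was still at the end, and I did not let go.
- **Other parts:** None looked moved in the last pictures, though I did not measure them.

**Disagreement:** the last wrist view put the cover about 3 mm short in x (0.4687 against 0.4715 m), with y within 1 mm. That reading came from a few pixels at the fisheye's edge, and nothing had touched the cover since the close-up. I trusted the close-up and did not check further.

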